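# Lock a flanged nut under the roller-catch hasp

### The arm

A 6-joint arm with a two-finger parallel gripper is mounted at the origin on the work surface. World frame = base frame: x ahead of the robot, y to its left, z up, the work surface at z = 0. Lengths are in m, angles in degrees, forces in N, time in s.
With the tool pointing down it reaches from about 0.15 to 0.775 m from the base axis. Payload 6.1 kg.
Tool frame: the origin (TCP) lies at the very end of the fingers, on their centre line; the grasp point (between the pads) lies 19 mm behind it; z points along the fingers, y is the line along which they close (so a half turn about z gives the same grasp; the last joint's range is limited). The gripper opens to 85 mm and grips with 20 to 120 N. Pads are 22 mm wide; open, the fingers measure 114 mm over their backs; the gripper's body (76 mm by 85 mm) begins 54 mm behind the grasp point. The pads swing forward as they close: fully open they stand 13 mm farther back than shut.
Start: joints at [-66.062, 7.208, -2.269, 80.523, 0, 90], TCP at [0.213, -0.48, 0.231] pointing down, gripper open.
Joint ranges: [-155.77, 155.77], [-54.66, 111.73], [-72.52, 77.12], [-102.08, 115.82], [-83.92, 84.16], [-180, 180]. Speed limits (degrees/s): [136.94, 136.94, 172.46, 180, 180, 180].

### API

Orientations are given as a 3x3 rotation matrix whose columns are the frame's x, y, z axes.
In Python, from station import sensors, viewer, ticket gives the robot as it stands. The module is installed in compiled form; this text tells all that it offers.
- The arm moves only by the shell command python3 -m pendant 'ROWS'. ROWS is JSON, a list that holds one entry, the list of rows, each a list of 7 numbers: the shift along the tool's x, y, z in cm, then the turn, a rotation vector about the tool's x, y, z in rad, then the opening, from -1 (shut) to 1 (fully open), so that 0 is half open. A call has 1 to 5 rows; each row is the pose to reach, as a shift and turn from the pose commanded when the call began, along the tool's axes at that moment; what a row does not reach only later rows make up. A row lasts 1/8 s, in which the tool goes at most 62.5 mm and 10.7 degrees, less where a joint would pass 70% of its speed; a pose out of reach is approached as far as the arm can. A call with a gripper value outside its range is refused whole. The fingers move at their own pace and stop on an object; the grip force is fixed at half the most. Time passes only in rows, so rows that repeat a pose let the fingers close. It gives the time, the measured TCP pose, the force, the opening and the grip force at its end, in the units of the state.
- sensors.sense(): the state, without advancing time (a new reading comes with each control period).
- viewer.read_camera(name): name is "scene" or "top"; returns a dict with "img" (480x640x3 uint8, blue, green, red), "depth" (480x640 float32, m along the optical axis (not along the pixel's ray), 0 where there is no reading), "mtx" (3x3 intrinsics, pixels), "k1" (the pictures are not rectified: a ray, as slopes to the right and down, at radius r is drawn at 1 + k1 r^2 times it, then the intrinsics apply), "cam_to_world" (4x4, takes a point from camera to world coordinates). Camera axes: x right, y up, looking along -z (the intrinsics and any distortion apply to the point x, -y, -z); pixel columns grow to the right and rows downward; lengths in m; the calibration is good to about 2 mm. A picture is of the moment at which its call begins.
- ticket.close_job(): hands the job in; it is judged then, once.
The state is a dict: "time_s": time; "joint_pos": joint angles; "qd": joint speeds; "joint_efforts": joint torques, N m; "tool_pos": TCP position; "tool_rot": TCP orientation; "contact_force": force on the tool from outside, world axes, zero at the start; "torque": the same for the moment, N m; "gripper_width": opening from 0.0 (shut) to 1.0 (fully open); "gripper_force": force on a finger pad.
Only numpy, scipy, OpenCV 4.12 (cv2) and the standard library are available. Lean on these libraries where they do the work, as an engineer would, in place of code of your own. Each camera call takes 0.05 s, during which the arm holds its last target. There are 200 camera calls.

### The job

Take the flanged nut off the sloping peg and seat it flange-down, flat on the bottom of the round pocket in the steel keeper block; let go of it, then swing the hinged hasp over it and press its free end down past the spring roller until it rests fully home in the catch. Go gently: press just hard enough to click it in and stop (the block and its hasp must never take more than about 30 N from the robot), and leave the washers, hammer head and spanner where they lie.

Things in the scene. Friction and masses are not known exactly. Their poses are not given: they have to be found in the camera images.
- nut: Plain steel flanged nut, 0.11-0.21 kg: flange 50 mm across, 6 mm thick; on it a hexagon 36 mm across flats, 20 mm tall; bore 23 mm. Origin: centre of the flange's underside; z runs from flange to hexagon. Flats face its +y and -y (others 60 degrees on). Starts on the rack's peg, flange against the board, z tilted 0.60 rad along the peg, y level.
- rack: Fixed sloping pine rack 140 mm wide, highest point 97 mm: a board 130 mm long leaning so that its face looks up and 0.60 rad towards its own -x (roughly at the robot). Two empty thin pegs, 20 mm long, stand square to the face 45 mm uphill and 46 mm either side of the nut's peg. Origin: on the table under the peg's root; z up.
- peg_root (a point): Root, on the board's face 60 mm above the table, of the wooden peg that carries the nut: 17 mm across, 22 mm long, square to the face, so tilted 0.60 rad from vertical towards the rack's -x. The nut hangs on it 3 mm loose; pull it off along the peg. Site axes as rack.
- fixture: Fixed dark steel keeper block, 140 (its x) by 80 (y) by 30 mm high. Pocket in the middle of its top; hasp hinge at +x, 48 mm from the pocket's centre, between lugs 46 mm wide overall, 75 mm above the table at most; catch at -x (nearer the robot), 52 mm from the pocket's centre. Origin: middle of its underside, on the table; z up.
- pocket (a point): Centre of the floor, 25 mm above the table, of the round pocket in the block's top: 53 mm across, 5 mm deep, slightly chamfered rim. The seated nut's flange stands 1 mm proud of the block's top; the nut's top is then 51 mm above the table. Axes as fixture.
- catch_nominal (a point): Where the hasp's end bar rests when latched, at the catch's middle height, 66 mm above the table. The catch: a spring pin under the bar and, overhanging it from -x, a spring roller 8 mm across (axis 6 mm higher), on a plate reaching 15 mm out, 24 mm wide. It is screw-set up to 12 mm higher or lower as one piece: not reported, feel for it; it does not shift when pressed.
- pin (a joint): Travel (m) of the catch's flat spring pin: 0 = up (nothing on it), 0.004 = right down, on a rigid stop. A latched hasp holds it 3 to 4 mm down by itself (1 to 3 N). Latching takes 5 to 18 N straight down at hasp_pad: force rises, drops as the bar clicks past the roller, then rises steeply at the stop.
- hasp (a joint): Angle (rad) of the hasp about the block's y axis. 0 = level; grows as the free end goes up and over towards the block's +x. Starts leaning back past upright (1.75-2.2; stop at 2.3). Stiff hinge (about 0.1 N m): stays where left. Latched it reads -0.13 to 0.13 depending on the catch's height; merely resting on the roller, about 0.12 more than latched.
- hasp_hinge (a point): On the hinge axis, middle of the hasp's width, 66 mm above the table. The hasp is a plain steel strap 24 mm wide, 6 mm thick (axis at mid-thickness), reaching 104 mm from the axis. This frame turns with it: -x from hinge to free end, z out of the face that is on top when closed.
- hasp_tip (a point): Centre of the round end bar (8 mm across, 24 mm long) at the hasp's free end, 100 mm from the hinge axis. Frame turns with the hasp.
- hasp_pad (a point): Point on the hasp's outer (upper when closed) face, 75 mm from the hinge axis, between nut and catch: the place to press down. Frame turns with the hasp.
- washer_a: Bystander: hardened steel washer, 46 mm across, 5 mm thick, flat on the ledge. Origin: centre of underside.
- washer_b: Bystander: a second washer, the same.
- hammer_head: Bystander: black rubber hammer head, 40 mm thick and 85 mm long along its x, lying. Origin: middle of its underside.
- spanner: Bystander: blue anodized spanner 200 mm long along its x, lying flat. Origin: underside.
Things that resemble listed ones, but are neither listed nor needed, are in the scene too. There is more than one size of the nut; the one meant has the size given above.

How it is judged:
By the outcome, as a careful person would: the job done as asked, in the order asked, and still so for the second after the job is handed in, with the robot touching nothing.
It also fails if it takes over 64 s, if anything falls off the work surface, if the arm or the gripper's body presses on something with over 40 N, if the wrist force passes 120 N, or if a joint passes its speed limit or range.

## Working session

There is one attempt and no reset: what is moved stays moved. The work goes in short steps, Python scripts to look and compute and a shell command to move; the robot and the scene stay as the last step left them, time stands still between calls to the robot, and variables do not carry over. Pictures are saved under pics/ and viewed, at most 10 in all, crops included, and the job is handed in when it is done.

```bash
mkdir -p pics
cat > h.py <<'E'
import numpy as np, cv2
from station import sensors, viewer
def grab(n):
    c=viewer.read_camera(n); np.savez(f'{n}.npz',**{k:np.asarray(v) for k,v in c.items()}); return c
def load(n): return dict(np.load(f'{n}.npz'))
def ray(c,u,v):
    K=c['mtx']; k=float(c['k1'])
    d=cv2.undistortPoints(np.array([[[u,v]]],float),K,np.array([k,0,0,0,0.]))[0,0]
    T=c['cam_to_world']; return T[:3,3],T[:3,:3]@np.array([d[0],-d[1],-1.])
def onplane(c,u,v,z):
    o,d=ray(c,u,v); return o+d*(z-o[2])/d[2]
def pt(c,u,v):
    o,d=ray(c,u,v); return o+d*float(c['depth'][int(v),int(u)])
def cloud(c):
    K=c['mtx']; k=float(c['k1']); vv,uu=np.mgrid[0:480,0:640]
    d=cv2.undistortPoints(np.stack([uu,vv],-1).reshape(-1,1,2).astype(float),K,np.array([k,0,0,0,0.])).reshape(480,640,2)
    D=c['depth'][...,None]; P=np.concatenate([d[...,:1],-d[...,1:],-np.ones((480,640,1))],-1)*D
    T=c['cam_to_world']; return P@T[:3,:3].T+T[:3,3]
E
python3 - <<'E'
from h import *
for n in ('scene','top'):
    c=grab(n); cv2.imwrite(f'pics/{n}0.png',c['img']); print(n,c['mtx'].tolist(),c['k1'],np.round(c['cam_to_world'],3).tolist())
print(sensors.sense())
E
```

```text
scene [[517.2394334419422, 0.0, 319.65060726425634], [0.0, 517.2394334419422, 225.01053250224257], [0.0, 0.0, 1.0]] -0.0931750780478423 [[-0.467, -0.481, 0.742, 1.208], [0.884, -0.26, 0.388, 0.419], [0.006, 0.838, 0.546, 0.591], [0.0, 0.0, 0.0, 1.0]]
top [[564.3910152248463, 0.0, 332.19774063314975], [0.0, 564.3910152248463, 230.2078155890537], [0.0, 0.0, 1.0]] -0.028653657606497934 [[0.009, 0.999, -0.042, 0.463], [-0.999, 0.01, 0.038, 0.088], [0.038, 0.042, 0.998, 1.018], [0.0, 0.0, 0.0, 1.0]]
{'time_s': 0.1, 'joint_pos': array([-6.60616902e+01,  7.23730077e+00, -2.32164084e+00,  8.05223862e+01,
        6.65009020e-04,  9.00011867e+01]), 'qd': array([-0.07476629, -0.08887183,  0.14735899, -0.0387323 ,  0.0183752 ,
        0.07622137]), 'joint_efforts': array([ 1.18914118e-04, -4.36900520e+01,  3.53607094e+01,  1.36282996e-02,
        3.01343547e-06,  3.91174666e-06]), 'tool_pos': array([ 0.21287455, -0.47950441,  0.23060286]), 'tool_rot': array([[ 9.13991270e-01,  4.05733457e-01, -5.65332804e-04],
       [ 4.05733851e-01, -9.13990343e-01,  1.30205163e-03],
       [ 1.15771859e-05, -1.41943848e-03, -9.99998993e-01]]), 'contact_force': array([-0.31681288,  0.83741899, -0.27614684]), 'torque': array([-0.01152824, -0.05224476, -0.05706807]), 'gripper_force': 0.0, 'gripper_width': 0.9960132508413735}
```

View pics/scene0.png

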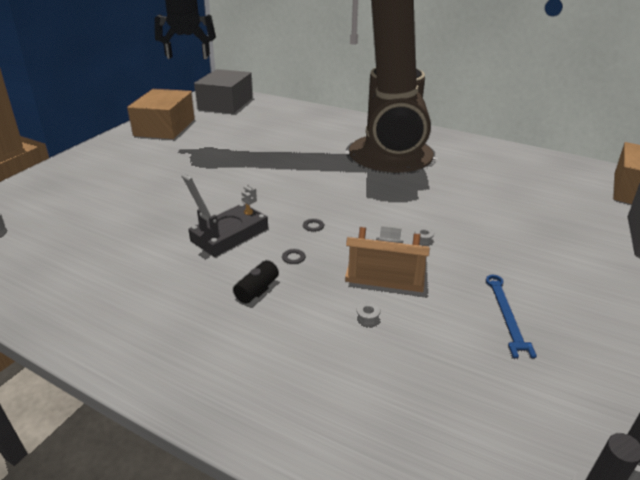

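View pics/top0.png

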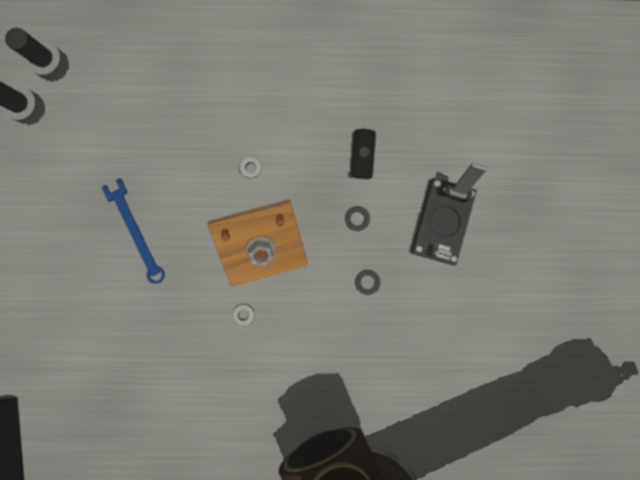

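The scene view shows the keeper block at (229,228) with its hasp up, and the rack from behind at (388,265). In the top view the rack nut is at (261,250), with loose nuts at (250,167) and (243,315), the block at (443,222), the hasp tip near (480,168), washers at (357,218) and (367,282), the hammer head at (363,153) and the spanner at (135,230).

Nut candidates: (261,250), (250,167) and (243,315). The one at (261,250) fits, because it is the only one on the rack's peg and the others look smaller. I'll confirm this in a crop and measure.

Run:
```python
from h import *
c=load('top'); im=c['img']; hsv=cv2.cvtColor(im,cv2.COLOR_BGR2HSV); P=cloud(c)
a=cv2.resize(im[190:300,200:320],None,fx=5,fy=5,interpolation=cv2.INTER_CUBIC)
s=load('scene')
b=cv2.resize(im[150:280,395:505],(465,550),interpolation=cv2.INTER_CUBIC)
cv2.imwrite('pics/crop1.png',cv2.resize(np.hstack([a[:550],b]),(800,405)))
# rack board by plane fit to depth
m=(hsv[...,1]>90)&(hsv[...,0]<25)&(hsv[...,2]>60); m[:190]=0;m[300:]=0;m[:,:195]=0;m[:,320:]=0
q=P[m&(c['depth']>0)]
ce=q.mean(0);n=np.linalg.svd(q-ce,full_matrices=False)[2][2]
for _ in range(3):
    k=abs((q-ce)@n)<.004; qq=q[k]; ce=qq.mean(0); n=np.linalg.svd(qq-ce,full_matrices=False)[2][2]
n*=np.sign(n[2]); print('board n',n,'tilt',np.arccos(n[2]),'az of n',np.degrees(np.arctan2(n[1],n[0])),'ce',ce)
print('zrange board',qq[:,2].min(),qq[:,2].max())
# nut: points above board
for r in [(225,275,235,290)]:
    sub=P[r[0]:r[1],r[2]:r[3]].reshape(-1,3); d=(sub-ce)@n
    print('height hist',np.histogram(d,bins=np.arange(-.005,.045,.003)))
    for lo,hi in((.004,.009),(.02,.03)):
        t=sub[(d>lo)&(d<hi)]; print(lo,len(t),t.mean(0),t.min(0),t.max(0))
# block
mb=(hsv[...,2]<75); mb[:150]=0;mb[280:]=0;mb[:,:400]=0;mb[:,510:]=0
cs=max(cv2.findContours(mb.astype(np.uint8),0,2)[0],key=cv2.contourArea); print('block rect',cv2.minAreaRect(cs))
t=P[150:280,400:510].reshape(-1,3); 
for lo,hi in((.02,.034),(.05,.08),(.08,.2)):
    k=t[(t[:,2]>lo)&(t[:,2]<hi)]; print(lo,len(k),k.mean(0) if len(k) else 0)
k=t[(t[:,2]>.022)&(t[:,2]<.034)]; r=cv2.minAreaRect((k[:,:2]*1000).astype(np.float32)); print('rect mm',r, cv2.boxPoints(r))
k=t[t[:,2]>.06]; print('table z',np.median(P[300:350,100:200,2]));print('top pts',k[np.argsort(k[:,2])[-5:]])
```

```text
board n [-0.54249768 -0.15241897  0.82611423] tilt 0.5986196519225092 az of n -164.30687658687467 ce [0.47986591 0.1758267  0.06389641]
zrange board 0.021898443881697705 0.10077537278330095
height hist (array([ 154, 1342,  546,  137,   57,   40,   32,   44,   63,  114,  159,
         16,    0,    0,    0,    0]), array([-0.005, -0.002,  0.001,  0.004,  0.007,  0.01 ,  0.013,  0.016,
        0.019,  0.022,  0.025,  0.028,  0.031,  0.034,  0.037,  0.04 ,
        0.043]))
0.004 182 [0.47904533 0.17371717 0.07031985] [0.43109323 0.13650301 0.04448418] [0.51019943 0.21716205 0.09281015]
0.02 339 [0.46167847 0.1700082  0.08092298] [0.44392011 0.13338471 0.06854851] [0.50968542 0.18955224 0.10463691]
block rect ((444.8898620605469, 210.5821990966797), (47.583534240722656, 99.2890396118164), 15.376252174377441)
0.02 2866 [ 0.52062121 -0.14499631  0.02941968]
0.05 348 [ 0.53819663 -0.14993315  0.07144645]
0.08 624 [ 0.5638762  -0.15832259  0.12130874]
rect mm ((523.0275268554688, -149.26849365234375), (81.58258056640625, 140.38235473632812), 74.50153350830078) [[ 444.48874 -169.82056]
 [ 579.7664  -207.33249]
 [ 601.5663  -128.71643]
 [ 466.28864  -91.2045 ]]
table z 0.0006508423758606607
top pts [[0.4632205  0.08825249 1.01752861]
 [0.4632205  0.08825249 1.01752861]
 [0.4632205  0.08825249 1.01752861]
 [0.4632205  0.08825249 1.01752861]
 [0.4632205  0.08825249 1.01752861]]
```

View pics/crop1.png

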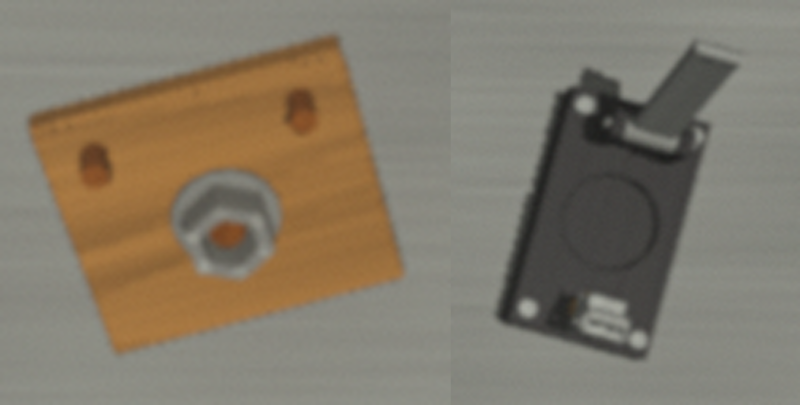

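The crop confirms it. The rack nut is the large flanged one on the peg, in board crop at about (225,225), with two empty pegs uphill of it. The block's pocket shows at about (610,222), the catch at (600,315) and the lugs at (660,130).

```bash
cat >> h.py <<'E'
from scipy.spatial.transform import Rotation as Ro
def go(p,R):
    s=sensors.sense(); R0=s['tool_rot']; d=R0.T@(np.array(p)-s['tool_pos'])*100
    r=Ro.from_matrix(R0.T@R).as_rotvec(); print('row',np.round(d,2).tolist(),np.round(r,3).tolist(),'| t',round(s['time_s'],2),'pos',np.round(s['tool_pos'],4),'F',np.round(s['contact_force'],1),'w',round(s['gripper_width'],3))
E
python3 - <<'E'
from h import *
c=load('top'); P=cloud(c); im=c['img']
az=np.radians(-164.3067); t=0.6
n=np.array([np.sin(t)*np.cos(az),np.sin(t)*np.sin(az),np.cos(t)])
yr=np.array([np.sin(az),-np.cos(az),0]); up=np.cross(yr,n)*-1
up=np.cross(n,yr); 
if up[2]<0: up=-up
ce=np.array([0.47986591,0.1758267,0.06389641])
print('n',n,'yr',yr,'up',up)
sub=P[225:280,232:292].reshape(-1,3); rel=sub-ce; d=rel@n
A=np.c_[rel@yr,rel@up,d]*1000
for lo,hi in((4,8.5),(23,30)):
    k=A[(A[:,2]>lo)&(A[:,2]<hi)&(np.hypot(A[:,0]-np.median(A[(A[:,2]>23),0]),A[:,1]-np.median(A[A[:,2]>23,1]))<28)]
    print(lo,len(k),'min',k.min(0),'max',k.max(0),'mean',k.mean(0),cv2.minEnclosingCircle(k[:,:2].astype(np.float32)))
# empty peg tops
k=A[(A[:,2]>5)]
# peg root: board point with z=.06 -> compare; board rect
hsv=cv2.cvtColor(im,cv2.COLOR_BGR2HSV); m=(hsv[...,1]>90)&(hsv[...,0]<25)&(hsv[...,2]>60); m[:190]=0;m[300:]=0;m[:,:195]=0;m[:,320:]=0
q=P[m]; rel=q-ce; B=np.c_[rel@yr,rel@up,rel@n]*1000; B=B[abs(B[:,2])<4]; print('board rect',cv2.minAreaRect(B[:,:2].astype(np.float32)))
for f in [4,20]:pass
B2=np.c_[rel@yr,rel@up,rel@n]*1000; B2=B2[(B2[:,2]>14)&(B2[:,2]<24)]; print('pegs',[ (B2[s*(B2[:,0]-5)>25].mean(0)) for s in(1,-1)])
# pocket circle by Hough; block in image
g=cv2.cvtColor(im,cv2.COLOR_BGR2GRAY)[180:260,405:485]; g=cv2.resize(g,None,fx=4,fy=4,interpolation=cv2.INTER_CUBIC); g=cv2.createCLAHE(4,(4,4)).apply(g)
h=cv2.HoughCircles(g,cv2.HOUGH_GRADIENT,1.5,50,param1=60,param2=20,minRadius=50,maxRadius=75)
for x in h[0][:3]: u,v=405+(x[0]-1.5)/4,180+(x[1]-1.5)/4; print('circ',u,v,x[2]/4,onplane(c,u,v,.03))
# hasp points
k=P[150:230,400:510].reshape(-1,3); k=k[(k[:,2]>.045)&(k[:,2]<.3)]
ex=np.array([.9636,-.2672]);ey=np.array([.2672,.9636]); r=k[:,:2]-[.523,-.149]
C=np.c_[r@ex,r@ey,k[:,2]]*1000; C=C[np.argsort(C[:,2])]
for i in range(0,len(C),len(C)//12): print(C[i:i+len(C)//12].mean(0).round(1),np.ptp(C[i:i+len(C)//12],axis=0).round(1))
E
```

```text
n [-0.54359451 -0.15272894  0.82533561] yr [-0.27048787  0.96272338  0.        ] up [0.7945699  0.22324327 0.56464247]
4 170 min [-24.33176813 -23.19677778   4.04167371] max [23.8890539  16.64899314  8.41639723] mean [-1.62254243  2.50340845  6.02691424] ((-0.928102433681488, -6.2208476066589355), 25.225807189941406)
23 266 min [-18.23646993 -27.77131648  23.00986271] max [18.02565011 13.27112297 29.68381178] mean [-0.23670116 -7.27198023 25.74265999] ((-0.0609721802175045, -7.693714618682861), 20.98138999938965)
board rect ((0.0927276611328125, -4.131706237792969), (131.7242889404297, 139.7324981689453), 89.96092224121094)
pegs [array([46.09077794, 40.748186  , 19.21355311]), array([-46.50943196,  40.55700267,  19.22757346])]
circ 444.5625 220.6875 16.0625 [ 0.52387307 -0.14809524  0.03      ]
circ 425.4375 240.5625 15.65 [ 0.48838684 -0.11401198  0.03      ]
circ 440.0625 202.6875 18.125 [ 0.55571906 -0.14004906  0.03      ]
[43.5  7.3 60.6] [15.  44.7 23.7]
[45.9  0.5 72. ] [16.2 47.8  3.5]
[46.9  2.  74.6] [16.7 44.7  2.1]
[48.1  3.1 76.9] [14.9 43.   4.1]
[51.6  2.  86.8] [ 9.6 21.9 13.4]
[ 56.1   1.7 100.7] [ 9.8 25.  14. ]
[ 60.2   2.9 113. ] [10.9 24.9 11.2]
[ 63.9   2.3 124.4] [ 7.6 24.6 10.7]
[ 67.8   3.1 135.8] [ 8.2 24.4 11.7]
[ 71.5   2.9 146.8] [10.5 24.4  9.8]
[ 75.1   2.  157.3] [11.2 24.7 10.9]
[ 78.7   2.  164.9] [ 8.3 23.8  3.8]
[ 77.8   1.4 167.8] [ 6.  22.9  1.9]
```

```bash
cat >> h.py <<'E'
N=np.array([-.5436,-.1527,.8253]);N/=np.linalg.norm(N)
YR=np.array([-.27049,.96272,0]);UP=np.cross(YR,N)*1.0
if UP[2]<0: UP=-UP
NUT=np.array([.47987,.17583,.06390])-.0001*YR-.0074*UP
RN=np.c_[UP,-YR,-N]
B=np.array([.52383,-.14788]);EX=np.array([.9636,-.2672,0]);EY=np.array([.2672,.9636,0])
RB=np.c_[EX,-EY,[0,0,-1]]
def blk(x,y,z): return np.r_[B,0]+x/1000*EX+y/1000*EY+[0,0,z/1000]
E
python3 - <<'E'
from h import *
print(NUT,np.linalg.det(RN),np.linalg.det(RB)); go(NUT+.085*N,RN)
E
```

```text
[0.47401732 0.17408174 0.05972155] 0.9999946375377006 0.9999208000000002
row [45.64, -49.82, 10.14] [-0.045, 0.599, 0.139] | t 0.1 pos [ 0.2129 -0.4795  0.2306] F [-0.3  0.8 -0.3] w 0.996
```

```bash
python3 -m pendant '[[[45.6,-49.8,5,-0.045,0.599,0.139,1],[45.6,-49.8,5,-0.045,0.599,0.139,1],[45.6,-49.8,5,-0.045,0.599,0.139,1],[45.6,-49.8,5,-0.045,0.599,0.139,1],[45.6,-49.8,5,-0.045,0.599,0.139,1]]]'; python3 -c "
from h import *;go(NUT+.085*N,RN)"
```

```text
time_s: 0.72
tool_pos: [0.3114, -0.1831, 0.2069]
tool_rot: [[0.795, 0.266, 0.544], [0.22, -0.964, 0.151], [0.565, -0.0, -0.825]]
contact_force: [1.3, 0.5, 0.2]
gripper_width: 0.998
gripper_force: 0.0
row [12.46, -30.07, 17.89] [0.002, -0.0, -0.004] | t 0.72 pos [ 0.3114 -0.1831  0.2069] F [1.3 0.5 0.2] w 0.998
```

```bash
python3 -m pendant '[[[12.5,-30,14,0.002,0,-0.004,1],[12.5,-30,14,0.002,0,-0.004,1],[12.5,-30,14,0.002,0,-0.004,1],[12.5,-30,14,0.002,0,-0.004,1],[12.5,-30,14,0.002,0,-0.004,1]]]'; python3 -c "
from h import *;go(NUT+.085*N,RN)"
```

```text
time_s: 1.35
tool_pos: [0.3811, 0.0564, 0.1742]
tool_rot: [[0.794, 0.275, 0.542], [0.23, -0.961, 0.152], [0.562, 0.004, -0.827]]
contact_force: [1.4, -0.0, -0.5]
gripper_width: 0.997
gripper_force: 0.0
row [3.62, -8.8, 7.78] [0.001, 0.003, 0.006] | t 1.35 pos [0.3811 0.0564 0.1742] F [ 1.4 -0.  -0.5] w 0.997
```

```bash
python3 -m pendant '[[[3.6,-8.8,7.8,0.001,0.003,0.006,0.5],[3.6,-8.8,7.8,0.001,0.003,0.006,0.5],[3.6,-8.8,7.8,0.001,0.003,0.006,0.5],[3.6,-8.8,7.8,0.001,0.003,0.006,0.5]]]'
python3 - <<'E'
from h import *
go(NUT+.007*N,RN)
c=grab('top');cv2.imwrite('pics/pre.png',np.hstack([cv2.resize(c['img'][180:300,180:340],(800,600))]))
E
```

```text
time_s: 1.85
tool_pos: [0.4343, 0.1363, 0.1288]
tool_rot: [[0.79, 0.3, 0.535], [0.247, -0.954, 0.171], [0.562, -0.003, -0.827]]
contact_force: [-0.1, 0.2, 0.0]
gripper_width: 0.752
gripper_force: 0.0
row [0.18, -2.4, 7.78] [-0.02, 0.004, 0.024] | t 1.85 pos [0.4343 0.1363 0.1288] F [-0.1  0.2  0. ] w 0.752
```

View pics/pre.png

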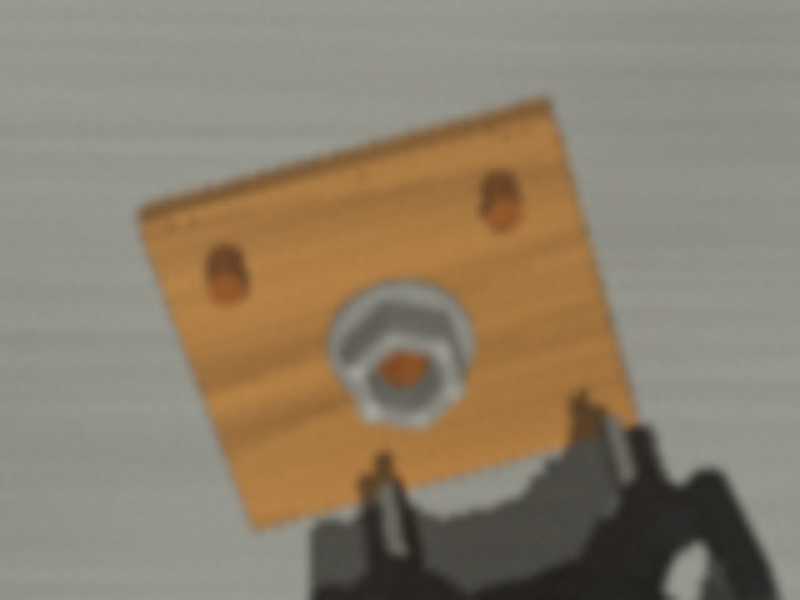

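The picture shows the open fingers at (385,490) and (610,440) in the crop, still about 24 mm to the right of the nut at (400,355). I'll finish the sideways alignment and measure again.

```bash
python3 -m pendant '[[[0.2,-2.4,2,-0.02,0.004,0.024,0.5],[0.2,-2.4,2,-0.02,0.004,0.024,0.5],[0.2,-2.4,2,-0.02,0.004,0.024,0.5]]]'
python3 - <<'E'
from h import *
go(NUT+.007*N,RN)
E
```

```text
time_s: 2.28
tool_pos: [0.4472, 0.1396, 0.1149]
tool_rot: [[0.786, 0.299, 0.541], [0.245, -0.954, 0.17], [0.567, -0.001, -0.824]]
contact_force: [0.3, -0.7, 0.2]
gripper_width: 0.753
gripper_force: 0.0
row [-0.18, -2.5, 5.88] [-0.018, -0.003, 0.023] | t 2.27 pos [0.4472 0.1396 0.1149] F [ 0.3 -0.7  0.2] w 0.753
```

```bash
python3 -c "
from h import *;s=sensors.sense();print(s['joint_pos'].round(1),s['joint_efforts'].round(1))"
```

```text
[ 1.720e+01 -2.410e+01 -5.300e+01  2.660e+01  1.000e-01  1.799e+02] [ -0.  -11.8  38.8  -5.6   0.    0. ]
```

Joint 6 is at its 180° limit, so I'll take the equivalent grasp half a turn round.

```bash
sed -i 's/^RN=.*/RN=np.c_[-UP,YR,-N]/; s/^RB=.*/RB=np.c_[-EX,EY,[0,0,-1]]/' h.py
python3 -m pendant '[[[0,0,-2,0,0,-0.18,0.5],[0,0,-2,0,0,-0.36,0.5],[0,0,-2,0,0,-0.54,0.5],[0,0,-2,0,0,-0.72,0.5],[0,0,-2,0,0,-0.9,0.5]]]' >/dev/null
python3 -m pendant '[[[0,0,0,0,0,-0.18,0.5],[0,0,0,0,0,-0.36,0.5],[0,0,0,0,0,-0.54,0.5],[0,0,0,0,0,-0.72,0.5],[0,0,0,0,0,-0.9,0.5]]]' >/dev/null
python3 -m pendant '[[[0,0,0,0,0,-0.18,0.5],[0,0,0,0,0,-0.36,0.5],[0,0,0,0,0,-0.54,0.5],[0,0,0,0,0,-0.72,0.5],[0,0,0,0,0,-0.9,0.5]]]'
python3 -c "
from h import *;print(sensors.sense()['joint_pos'].round(1));go(NUT+.085*N,RN)"
```

```text
time_s: 4.15
tool_pos: [0.4365, 0.1366, 0.1317]
tool_rot: [[-0.839, 0.06, 0.541], [0.18, 0.969, 0.171], [-0.514, 0.241, -0.823]]
contact_force: [0.6, 0.5, -0.0]
gripper_width: 0.749
gripper_force: 0.0
[ 17.3 -26.4 -51.9  29.9   0.1  24.9]
row [1.26, 2.27, 0.1] [0.019, -0.0, -0.411] | t 4.15 pos [0.4365 0.1366 0.1317] F [ 0.6  0.5 -0. ] w 0.749
```

```bash
python3 -m pendant '[[[0.6,1.2,0.1,0.01,0,-0.18,0.5],[1.26,2.27,0.1,0.019,0,-0.36,0.5],[1.26,2.27,0.1,0.019,0,-0.411,0.5],[1.26,2.27,0.1,0.019,0,-0.411,0.5]]]' >/dev/null
python3 -c "
from h import *;print(sensors.sense()['joint_pos'].round(1));go(NUT+.007*N,RN)"
```

```text
[ 23.5 -25.9 -51.8  30.1  -4.4   6.8]
row [0.0, -0.03, 7.78] [0.0, -0.001, -0.007] | t 4.65 pos [0.4279 0.1614 0.1297] F [ 0.4 -1.   0.5] w 0.749
```

```bash
python3 -m pendant '[[[0,0,3,0,0,-0.007,0.5],[0,0,5,0,0,-0.007,0.5],[0,0,6.5,0,0,-0.007,0.5],[0,0,7.3,0,0,-0.007,0.5],[0,0,7.7,0,0,-0.007,0.5]]]' | grep force
python3 -c "
from h import *;go(NUT+.007*N,RN)"
python3 -m pendant '[[[0,0,0,0,0,0,0.2],[0,0,0,0,0,0,0],[0,0,0,0,0,0,-0.1],[0,0,0,0,0,0,-0.2],[0,0,0,0,0,0,-0.3]]]'
```

```text
contact_force: [-0.7, 0.1, 0.3]
gripper_force: 0.0
row [-0.04, -0.01, -0.0] [-0.0, -0.002, 0.0] | t 5.28 pos [0.4699 0.173  0.0652] F [-0.7  0.1  0.3] w 0.749
time_s: 5.9
tool_pos: [0.4696, 0.1736, 0.0659]
tool_rot: [[-0.795, -0.272, 0.542], [-0.225, 0.962, 0.154], [-0.564, 0.0, -0.826]]
contact_force: [-6.8, -0.8, 6.8]
gripper_width: 0.411
gripper_force: 58.8
```

```bash
python3 -m pendant '[[[0,0,-0.5,0,0,0,-1],[0,0,-1,0,0,0,-1],[0,0,-2,0,0,0,-1],[0,0,-3.5,0,0,0,-1],[0,0,-6,0,0,0,-1]]]'
python3 - <<'E'
from h import *
go(blk(-20,0,150),RB); print(sensors.sense()['joint_pos'].round(1))
E
```

```text
time_s: 6.52
tool_pos: [0.4355, 0.1631, 0.1136]
tool_rot: [[-0.797, -0.271, 0.539], [-0.225, 0.963, 0.15], [-0.56, -0.002, -0.829]]
contact_force: [1.0, -0.1, -1.4]
gripper_width: 0.404
gripper_force: 61.2
row [-0.66, -31.3, -3.89] [0.16, 0.58, 0.529] | t 6.53 pos [0.4355 0.1631 0.1136] F [ 1.  -0.1 -1.4] w 0.404
[ 23.3 -24.  -52.8  27.4  -4.3   6.2]
```

```bash
python3 -m pendant '[[[-2.5,0,-4,0,0,0,-1],[-3.5,-6,-6,0.04,0.15,0.13,-1],[-3,-12,-6,0.08,0.29,0.26,-1],[-2.5,-18,-6,0.12,0.43,0.4,-1],[-1.5,-24,-5,0.16,0.58,0.529,-1]]]' | grep -E 'force|width|pos'
python3 -c "
from h import *;go(blk(-20,0,150),RB)"
```

```text
tool_pos: [0.4875, -0.0734, 0.1664]
contact_force: [2.1, 0.7, -1.3]
gripper_width: 0.407
gripper_force: 61.2
row [-3.24, -6.33, 1.69] [0.013, 0.039, 0.03] | t 7.15 pos [ 0.4875 -0.0734  0.1664] F [ 2.1  0.7 -1.3] w 0.407
```

```bash
python3 -c "
from h import *;go(blk(0,0,90),RB)"
python3 -m pendant '[[[-3.2,-6.3,1.7,0.013,0.039,0.03,-1],[-3.2,-6.3,1.7,0.013,0.039,0.03,-1],[-3.2,-6.3,1.7,0.013,0.039,0.03,-1]]]' | grep -E 'force|width|pos'
python3 - <<'E'
from h import *
go(blk(0,0,65),RB);c=grab('top');s=grab('scene')
a=cv2.resize(c['img'][160:280,395:505],(400,436)); b=cv2.resize(s['img'][150:270,175:285],(400,436)); cv2.imwrite('pics/hov.png',np.hstack([a,b]))
E
```

```text
row [-5.0, -6.46, 7.76] [0.013, 0.039, 0.03] | t 7.15 pos [ 0.4875 -0.0734  0.1664] F [ 2.1  0.7 -1.3] w 0.407
tool_pos: [0.5034, -0.1402, 0.1475]
contact_force: [0.3, 0.1, -2.6]
gripper_width: 0.403
gripper_force: 61.3
row [-2.18, -0.2, 8.25] [0.001, -0.001, 0.003] | t 7.53 pos [ 0.5034 -0.1402  0.1475] F [ 0.3  0.1 -2.6] w 0.403
```

View pics/hov.png

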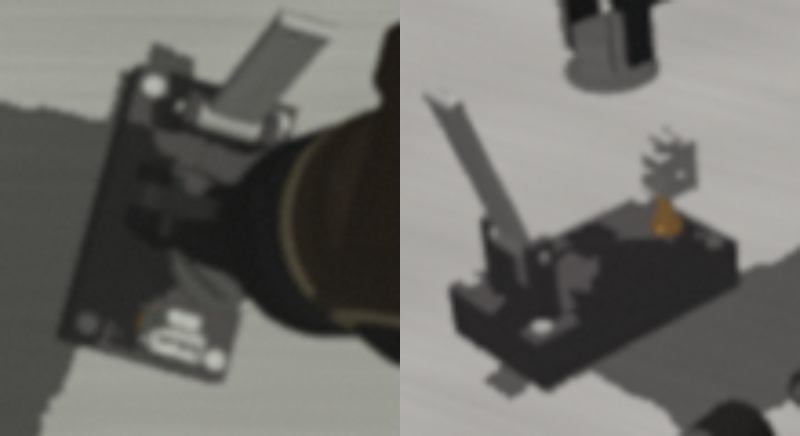

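The nut is held level. The right half shows its flange near (612,72) and the catch bracket with its orange pin near (668,190). The left half shows the block partly hidden by the arm. Next I'll measure the nut and pocket in the scene camera.

Run:
```python
from h import *
from scipy.optimize import least_squares
s=load('scene');P=cloud(s); st=sensors.sense(); tp=st['tool_pos']
def toblk(q): r=q-np.r_[B,0]; return np.c_[r@EX,r@EY,q[:,2]]*1000
Q=toblk(P.reshape(-1,3)); t=toblk(tp[None])[0]; print('tcp blk',t)
k=Q[(abs(Q[:,0]-t[0])<45)&(abs(Q[:,1]-t[1])<45)&(Q[:,2]>t[2]-15)&(Q[:,2]<t[2]+10)]
print(len(k),'z pct',np.percentile(k[:,2],[0,2,10,50,90]))
for lo,hi in((-7.5,-2),(-9,-1)):
  f=k[(k[:,2]-t[2]>lo)&(k[:,2]-t[2]<hi)]
  r=least_squares(lambda p:np.hypot(f[:,0]-p[0],f[:,1]-p[1])-25,[t[0],t[1]],loss='soft_l1',f_scale=.5); print('flange centre rel tcp',r.x-t[:2],len(f),np.sqrt(np.mean(r.fun**2)))
# block top in scene
m=(abs(Q[:,0])<85)&(abs(Q[:,1])<55)&(Q[:,2]>27)&(Q[:,2]<34)
q=Q[m]; r=cv2.minAreaRect(q[:,:2].astype(np.float32)); print('top rect scene',r,np.median(q[:,2]))
m=(np.hypot(Q[:,0],Q[:,1])<32)&(Q[:,2]>18)&(Q[:,2]<28); q=Q[m]; print('pocket pts',len(q),q.mean(0) if len(q) else 0, np.ptp(q,axis=0) if len(q) else 0)
```

```text
tcp blk [-21.95396841   3.23456128 148.64063917]
240 z pct [138.73664876 139.91880911 141.9486576  146.2464724  156.58327903]
flange centre rel tcp [-3.26978735 -1.39672684] 105 2.6129541936886893
flange centre rel tcp [-3.13457575 -1.51820062] 124 2.5652640807431677
top rect scene ((-0.2982940673828125, 1.5098762512207031), (85.6601333618164, 140.86480712890625), 89.94129180908203) 29.524010330559737
pocket pts 272 [-6.17673978 -3.05850543 24.36480499] [47.39968069 59.84299908  8.07657656]
```

Run:
```python
from h import *
from scipy.optimize import least_squares
def tb(q): r=np.atleast_2d(q)-np.r_[B,0]; return np.c_[r@EX,r@EY,r[:,2]]*1000
s=load('scene');P=cloud(s); t=tb(sensors.sense()['tool_pos'])[0]
im=s['img']; g=cv2.cvtColor(im,cv2.COLOR_BGR2GRAY).astype(float)
# subpixel lower flange edge per column: strongest dark->bright transition downward
pts=[]
for u in range(221,246):
    col=cv2.GaussianBlur(g[160:190,u:u+1],(1,3),0)[:,0]; d=np.diff(col); i=int(np.argmax(d)); 
    if 0<i<len(d)-1:
        a,b,c_=d[i-1],d[i],d[i+1]; o=.5*(a-c_)/(a-2*b+c_); pts.append((u,160+i+.5+o))
pts=np.array(pts); print(pts.round(1).tolist())
w=np.array([tb(onplane(s,u,v,(t[2]-7.8)/1000))[0] for u,v in pts])
r=least_squares(lambda p:np.hypot(w[:,0]-p[0],w[:,1]-p[1])-25,t[:2],loss='soft_l1',f_scale=.3); print('nut rel tcp',r.x-t[:2],np.abs(r.fun).round(2))
# pocket rim in the first scene picture
i0=cv2.imread('pics/scene0.png'); G=cv2.createCLAHE(4,(2,2)).apply(cv2.resize(cv2.cvtColor(i0,cv2.COLOR_BGR2GRAY)[195:260,180:280],None,fx=4,fy=4,interpolation=cv2.INTER_CUBIC))
# rectify block top: homography of block frame plane z=30 at 4 px/mm
c2w=s['cam_to_world']; K=s['mtx']
def rect(im,cam,z):
    yy,xx=np.mgrid[-45:45:.2,-75:75:.2]; W=np.r_[B,0]+xx[...,None]/1000*EX+yy[...,None]/1000*EY+np.array([0,0,z])
    T=np.linalg.inv(cam['cam_to_world']); C=W@T[:3,:3].T+T[:3,3]; a=C[...,0]/-C[...,2]; b=-C[...,1]/-C[...,2]; f=1+cam['k1']*(a*a+b*b); M=cam['mtx']
    return cv2.remap(im,(a*f*M[0,0]+M[0,2]).astype(np.float32),(b*f*M[1,1]+M[1,2]).astype(np.float32),cv2.INTER_CUBIC)
c=load('top'); i1=cv2.imread('pics/top0.png')
o=[cv2.convertScaleAbs(cv2.resize(rect(a,b,.03),(800,480))[:, 100:500] if 0 else rect(a,b,.03)[:,150:600],alpha=2.2) for a,b in((i0,s),(i1,c))]
for x in o: cv2.circle(x,(225,225),int(26.5*5),(0,0,255),1)
cv2.imwrite('pics/rect.png',cv2.resize(np.hstack(o),(800,400)))
```

```text
[[221.0, 162.8], [222.0, 163.1], [223.0, 173.7], [224.0, 174.1], [225.0, 174.5], [226.0, 174.8], [227.0, 174.9], [228.0, 175.1], [229.0, 175.2], [230.0, 175.3], [231.0, 175.3], [232.0, 175.3], [233.0, 175.2], [234.0, 175.1], [235.0, 175.0], [236.0, 174.8], [237.0, 174.5], [238.0, 174.4], [239.0, 174.1], [240.0, 173.7], [241.0, 173.2], [242.0, 172.7], [243.0, 172.2], [244.0, 171.5], [245.0, 170.7]]
nut rel tcp [-0.85755525 -0.52302536] [13.27 10.7   0.63  0.37  0.14  0.06  0.09  0.    0.02  0.35  0.35  0.38
  0.09  0.07  0.39  0.11  0.13  0.17  0.12  0.07  0.23  0.36  0.04  0.
  0.31]
```

View pics/rect.png

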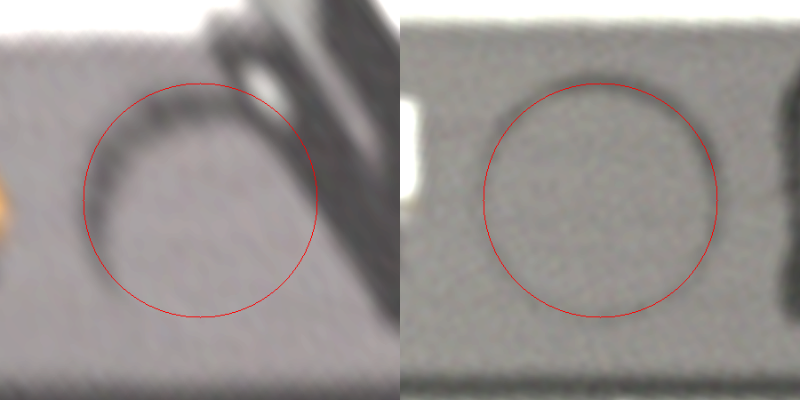

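In the rectified views the pocket rim matches the predicted circle to within about 1 mm in both cameras (centres near (200,200) and (600,200)). I'll descend on blk(0.5, 0).

```bash
python3 -m pendant '[[[-1.2,-0.2,4,0.001,-0.001,0.003,-1],[-2.2,-0.3,8,0.001,-0.001,0.003,-1],[-2.24,-0.32,9.5,0.001,-0.001,0.003,-1],[-2.24,-0.32,10,0.001,-0.001,0.003,-1],[-2.24,-0.32,10,0.001,-0.001,0.003,-1]]]' | grep -E 'force|width|pos'
python3 -c "
from h import *;go(blk(.5,0,40),RB)"
```

```text
tool_pos: [0.5254, -0.1484, 0.0495]
contact_force: [-0.1, -0.6, -1.8]
gripper_width: 0.402
gripper_force: 61.2
row [0.12, 0.01, 0.95] [-0.0, 0.004, 0.002] | t 8.25 pos [ 0.5254 -0.1484  0.0495] F [-0.1 -0.6 -1.8] w 0.402
```

```bash
python3 -m pendant '[[[0.12,0,0.6,0,0.004,0.002,-1],[0.12,0,0.95,0,0.004,0.002,-1],[0.12,0,1.05,0,0.004,0.002,-1]]]' | grep -E '_force|pos'
python3 -m pendant '[[[0,0,0.08,0,0,0,-1],[0,0,0.16,0,0,0,-1]]]' | grep -E 't_force|pos'
python3 -m pendant '[[[0,0,0.08,0,0,0,-1],[0,0,0.1,0,0,0,-1]]]' | grep -E 't_force|pos'
python3 -c "
from h import *;go(blk(.5,0,33),RB)"
```

```text
tool_pos: [0.5239, -0.1485, 0.0375]
contact_force: [-0.2, -0.5, -1.8]
gripper_force: 61.3
tool_pos: [0.524, -0.1485, 0.0361]
contact_force: [0.5, 0.6, -1.6]
tool_pos: [0.5239, -0.1485, 0.035]
contact_force: [0.2, 0.4, -2.2]
row [-0.02, 0.06, 0.2] [-0.0, -0.002, -0.001] | t 9.12 pos [ 0.5239 -0.1485  0.035 ] F [ 0.2  0.4 -2.2] w 0.403
```

```bash
for i in 1; do python3 -m pendant '[[[0,0,0.08,0,0,0,-1],[0,0,0.15,0,0,0,-1]]]' | grep -E 't_force|pos'; done
python3 -m pendant '[[[0,0,0.06,0,0,0,-1],[0,0,0.06,0,0,0,-1]]]' | grep -E 't_force|pos'
```

```text
tool_pos: [0.524, -0.1485, 0.0335]
contact_force: [0.3, -0.4, -2.3]
tool_pos: [0.524, -0.1485, 0.0333]
contact_force: [-1.2, 1.3, 3.7]
```

Contact came at the floor height, so the nut is in the pocket. Releasing it now.

```bash
python3 -m pendant '[[[0,0,0,0,0,0,0.1],[0,0,0,0,0,0,0.3],[0,0,0,0,0,0,0.5],[0,0,0,0,0,0,0.5]]]' | grep -E 'force|pos|width'
python3 -m pendant '[[[0,0,-1,0,0,0,0.5],[0,0,-4,0,0,0,0.5],[0,0,-8,0,0,0,0.5],[0,0,-14,0,0,0,0.5],[0,0,-16,0,0,0,0.5]]]' | grep -E 'force|pos|width'
python3 - <<'E'
from h import *
go(blk(-110,40,200),RB)
E
```

```text
tool_pos: [0.524, -0.1485, 0.0329]
contact_force: [-0.3, -0.6, 0.8]
gripper_width: 0.749
gripper_force: 0.0
tool_pos: [0.5257, -0.1489, 0.1979]
contact_force: [0.1, -0.7, -0.8]
gripper_width: 0.751
gripper_force: 0.0
row [11.21, 4.04, -0.27] [-0.0, 0.005, -0.001] | t 10.75 pos [ 0.5257 -0.1489  0.1979] F [ 0.1 -0.7 -0.8] w 0.751
```

Run:
```python
from h import *
def tb(q): r=q-np.r_[B,0]; return np.c_[r@EX,r@EY,r[:,2]]*1000
s=grab('scene');Q=tb(cloud(s).reshape(-1,3))
k=Q[(np.hypot(Q[:,0],Q[:,1])<21)&(Q[:,2]>44)&(Q[:,2]<60)]; print(len(k),k[:,2].mean(),k.mean(0),np.linalg.lstsq(np.c_[k[:,:2],np.ones(len(k))],k[:,2],rcond=None)[0])
k=Q[(np.hypot(Q[:,0]-48,Q[:,1])<60)&(Q[:,2]>120)&(Q[:,2]<175)&(abs(Q[:,1])<20)&(Q[:,0]>45)];print('hasp tip',k[k[:,2]>160].mean(0),k[:,0].max(),k[:,2].max())
cv2.imwrite('pics/seat.png',cv2.resize(s['img'][150:270,175:285],(550,600),interpolation=cv2.INTER_CUBIC))
go(blk(130,1.5,205),RB)
```

```text
153 48.606577269005626 [ 0.85476384  1.83743531 48.60657727] [-1.23984067e-02  1.34567520e-03  4.86147024e+01]
hasp tip [ 80.29257203   2.83637343 163.15721265] 83.6746383833541 166.04577934116165
row [-12.75, 0.21, -0.52] [-0.0, 0.006, -0.001] | t 10.8 pos [ 0.5261 -0.149   0.1991] F [ 1.5 -0.3  1.8] w 0.751
```

View pics/seat.png

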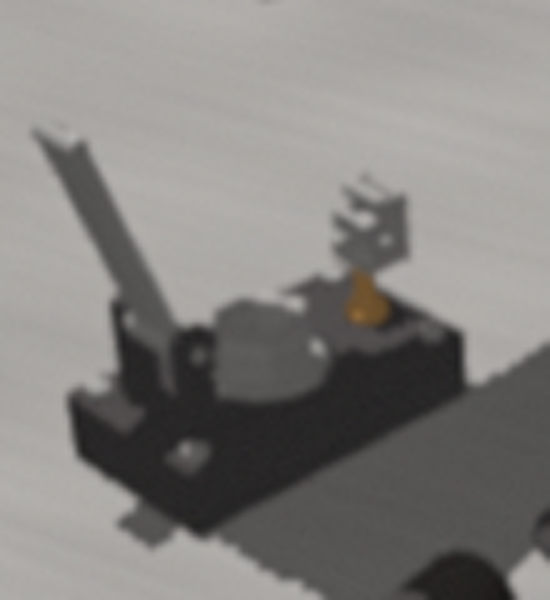

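The nut sits level in the pocket at about (270,350) with no tilt in the depth data. The hasp leans back with its tip at (60,135), and the catch is at (370,230).

```bash
python3 -m pendant '[[[0,0.2,-1,0,0.006,0,-0.5],[-6,0.25,-1,0,0.006,0,-1],[-12.2,0.25,-1,0,0.006,0,-1],[-12.7,0.25,-0.6,0,0.006,0,-1],[-12.7,0.25,-0.6,0,0.006,0,-1]]]' | grep -E 't_force|pos|width'
python3 -c "
from h import *;go(blk(115,2,135),RB)"
```

```text
tool_pos: [0.6466, -0.1798, 0.1963]
contact_force: [-0.5, -0.2, -0.4]
gripper_width: 0.002
row [1.11, 0.0, 6.14] [-0.0, -0.012, -0.001] | t 11.43 pos [ 0.6466 -0.1798  0.1963] F [-0.5 -0.2 -0.4] w 0.002
```

```bash
python3 -m pendant '[[[0.3,0,3,0,-0.012,0,-1],[0.8,0,5.6,0,-0.012,0,-1],[0.8,0,5.6,0,-0.012,0,-1]]]' | grep -E 't_force|pos|width'
python3 -c "
from h import *;go(blk(95,2,140),RB)"
python3 -m pendant '[[[0.5,0,0,0,0,0,-1],[1,0,0,0,0,0,-1],[1.5,0,0,0,0,0,-1],[2,0,0,0,0,0,-1]]]' | grep -E 't_force|pos|width'
python3 -c "
from h import *;go(blk(70,2,140),RB)"
```

```text
tool_pos: [0.6363, -0.1771, 0.1418]
contact_force: [-0.5, -0.2, -0.1]
gripper_width: -0.0
row [2.12, 0.0, 0.18] [-0.0, 0.0, -0.001] | t 11.8 pos [ 0.6363 -0.1771  0.1418] F [-0.5 -0.2 -0.1] w -0.0
tool_pos: [0.6197, -0.1725, 0.1432]
contact_force: [0.6, 0.0, -0.4]
gripper_width: 0.003
row [2.9, 0.01, 0.3] [-0.0, 0.005, -0.001] | t 12.3 pos [ 0.6197 -0.1725  0.1432] F [ 0.6  0.  -0.4] w 0.003
```

```bash
python3 -m pendant '[[[0.6,0,0.1,0,0,0,-1],[1.3,0,0.2,0,0,0,-1],[2,0,0.3,0,0,0,-1],[2.8,0,0.3,0,0,0,-1],[3.6,0,0.3,0,0,0,-1]]]' | grep -E 't_force|pos|width'
python3 -c "
from h import *
s=sensors.sense();r=s['tool_pos']-np.r_[B,0];print(r@EX*1e3,r@EY*1e3,r[2]*1e3);go(blk(42,2,140),RB)"
```

```text
tool_pos: [0.5847, -0.1627, 0.1396]
contact_force: [1.6, -0.6, 0.8]
gripper_width: -0.001
62.584714048670804 1.9310620120907234 139.56954708636084
row [2.06, 0.0, -0.05] [-0.0, 0.004, -0.001] | t 12.93 pos [ 0.5847 -0.1627  0.1396] F [ 1.6 -0.6  0.8] w -0.001
```

```bash
python3 -m pendant '[[[1.05,0,-0.1,0,0.004,0,-1],[2,0,-0.05,0,0.004,0,-1],[2.95,0,0.15,0,0.004,0,-1],[3.95,0,0.45,0,0.004,0,-1],[4.85,0,0.9,0,0.004,0,-1]]]' | grep -E 't_force|pos|width'
python3 - <<'E'
from h import *
s=sensors.sense();r=s['tool_pos']-np.r_[B,0];print(r@EX*1e3,r@EY*1e3,r[2]*1e3);go(blk(5,2,125),RB)
def tb(q): r=q-np.r_[B,0]; return np.c_[r@EX,r@EY,r[:,2]]*1000
s=grab('scene');Q=tb(cloud(s).reshape(-1,3))
k=Q[(abs(Q[:,1]-2)<14)&(Q[:,2]>75)&(Q[:,2]<175)&(Q[:,0]>-60)&(Q[:,0]<70)]
k=k[np.argsort(k[:,2])]
for a in np.array_split(k,8): print(len(a),np.median(a,axis=0).round(1))
E
```

```text
tool_pos: [0.5379, -0.1497, 0.1302]
contact_force: [1.7, -1.0, 0.4]
gripper_width: -0.006
14.044092070727523 1.9748967110007971 130.191588119109
row [0.9, 0.0, 0.52] [-0.0, 0.0, -0.001] | t 13.55 pos [ 0.5379 -0.1497  0.1302] F [ 1.7 -1.   0.4] w -0.006
90 [36.9  4.6 77.5]
90 [32.6  3.1 85.7]
90 [27.7  4.9 96.4]
90 [ 19.    4.9 109.3]
89 [ 10.4   9.1 122.9]
89 [ 17.6  10.1 139.7]
89 [ 15.9   7.9 149.4]
89 [ 24.1   8.8 164. ]
```

```bash
python3 -m pendant '[[[0.9,0,0.55,0,0,0,-1],[1.7,0,1.2,0,0,0,-1],[2.5,0,2,0,0,0,-1],[3,0,2.8,0,0,0,-1],[3.2,0,3.2,0,0,0,-1]]]' | grep -E 't_force|pos|width'
python3 - <<'E'
from h import *
s=sensors.sense();r=s['tool_pos']-np.r_[B,0];print(r@EX*1e3,r@EY*1e3,r[2]*1e3);go(blk(-24,2,90),RB)
def tb(q): r=q-np.r_[B,0]; return np.c_[r@EX,r@EY,r[:,2]]*1000
s=grab('scene');Q=tb(cloud(s).reshape(-1,3))
k=Q[(abs(Q[:,1]-2)<10)&(Q[:,2]>60)&(Q[:,2]<175)&(Q[:,0]>-65)&(Q[:,0]<35)]
k=k[np.argsort(k[:,0])]
for a in np.array_split(k,10): print(len(a),np.median(a,axis=0).round(1),a[:,2].min().round(1))
E
```

```text
tool_pos: [0.5069, -0.1411, 0.0976]
contact_force: [0.6, 0.4, 0.7]
gripper_width: 0.001
-18.07111588742614 2.000654382287104 97.56926232584723
row [0.59, -0.0, 0.76] [-0.0, -0.001, -0.001] | t 14.22 pos [ 0.5069 -0.1411  0.0976] F [0.6 0.4 0.7] w 0.001
66 [-58.5   6.6  76. ] 61.0
66 [-49.7   4.2  72.6] 60.2
65 [-43.    4.2 101.1] 60.3
65 [-19.4   9.7  95.8] 85.4
65 [ -9.2   6.5 118.7] 86.9
65 [ -6.8   0.6 128.5] 87.2
65 [ -5.4   3.  130.7] 87.3
65 [ -1.1  -0.6 115.6] 79.5
65 [10.6  4.2 82.7] 72.6
65 [26.3  2.2 75.7] 70.9
```

```bash
python3 -m pendant '[[[0.3,0,0.2,0,0,0,-1],[0.6,0,0.4,0,0,0,-1],[0.8,0,0.7,0,0,0,-1]]]' | grep -E 't_force|pos'
python3 -m pendant '[[[0,0,0.15,0,0,0,-1],[0,0,0.3,0,0,0,-1]]]' | grep -E 't_force|pos'
python3 -c "
from h import *
s=sensors.sense();r=s['tool_pos']-np.r_[B,0];print(r@EX*1e3,r@EY*1e3,r[2]*1e3,s['torque'].round(2))"
```

```text
tool_pos: [0.5001, -0.1392, 0.0914]
contact_force: [0.6, -0.6, 0.7]
tool_pos: [0.4999, -0.1392, 0.0882]
contact_force: [-0.7, 0.5, 0.3]
-25.37725081146536 2.011614774100943 88.21121925884553 [-0.02  0.04  0.04]
```

```bash
python3 -m pendant '[[[0,0,0.1,0,0,0,-1],[0.05,0,0.2,0,0,0,-1]]]' | grep -E 't_force|pos'
python3 -m pendant '[[[0,0,0.1,0,0,0,-1],[0.05,0,0.2,0,0,0,-1]]]' | grep -E 't_force|pos'
```

```text
tool_pos: [0.4997, -0.1391, 0.0863]
contact_force: [0.5, 0.4, 1.3]
tool_pos: [0.4995, -0.139, 0.085]
contact_force: [0.3, 0.2, 5.4]
```

```bash
python3 -m pendant '[[[0,0,0.1,0,0,0,-1]]]' | grep -E 't_force|pos'
python3 -m pendant '[[[0,0,0.1,0,0,0,-1]]]' | grep -E 't_force|pos'
```

```text
tool_pos: [0.4993, -0.139, 0.084]
contact_force: [-1.1, -0.5, 4.9]
tool_pos: [0.499, -0.1389, 0.0825]
contact_force: [-1.8, 1.5, 3.2]
```

```bash
for i in 1; do python3 -m pendant '[[[0,0,0.07,0,0,0,-1]]]' | grep -E 't_force|pos'; done
python3 -m pendant '[[[0,0,0.07,0,0,0,-1]]]' | grep -E 't_force|pos'
```

```text
tool_pos: [0.4988, -0.1389, 0.0815]
contact_force: [-0.3, -0.0, 2.2]
tool_pos: [0.4988, -0.1389, 0.0808]
contact_force: [-1.8, -0.4, 3.4]
```

```bash
python3 -m pendant '[[[0,0,0.07,0,0,0,-1]]]' | grep -E 't_force|pos'
python3 -m pendant '[[[0,0,0.05,0,0,0,-1]]]' | grep -E 't_force|pos'
```

```text
tool_pos: [0.4989, -0.1389, 0.0801]
contact_force: [-1.3, 0.8, 3.1]
tool_pos: [0.499, -0.1389, 0.0796]
contact_force: [-1.0, 0.6, 3.5]
```

```bash
cat > strap.py <<'E'
from h import *
def tb(q): r=q-np.r_[B,0]; return np.c_[r@EX,r@EY,r[:,2]]*1000
s=grab('scene');Q=tb(cloud(s).reshape(-1,3))
k=Q[(abs(Q[:,1]-2)<9)&(Q[:,2]>60)&(Q[:,2]<110)&(Q[:,0]>-8)&(Q[:,0]<30)]
med=[(x,np.median(k[abs(k[:,0]-x)<3,2]),(abs(k[:,0]-x)<3).sum()) for x in range(-6,30,5)]; print(np.round(med,1).tolist())
m=np.array(med); m=m[m[:,1]<92]; p=np.polyfit(m[:,0],m[:,1],1); print('slope rad',-np.arctan(p[0]),'z at hinge',np.polyval(p,48.5))
t=sensors.sense(); r=t['tool_pos']-np.r_[B,0]; print('tcp',(r@EX*1e3).round(1),(r@EY*1e3).round(1),(r[2]*1e3).round(1),t['contact_force'].round(1),t['time_s'])
E
python3 strap.py
```

```text
[[-6.0, 74.4, 12.0], [-1.0, 74.5, 16.0], [4.0, 74.2, 16.0], [9.0, 73.4, 16.0], [14.0, 72.2, 18.0], [19.0, 72.0, 15.0], [24.0, 71.0, 19.0], [29.0, 70.4, 11.0]]
slope rad 0.126997809312269 z at hinge 68.01790744724077
tcp -26.3 2.0 79.6 [-0.5  0.4  2.7] 16.2
```

```bash
python3 -m pendant '[[[0,0,0.07,0,0,0,-1]]]' | grep -E 't_force|pos'
python3 -m pendant '[[[0,0,0.07,0,0,0,-1]]]' | grep -E 't_force|pos'
```

```text
tool_pos: [0.4991, -0.1389, 0.079]
contact_force: [-1.0, 0.2, 2.4]
tool_pos: [0.499, -0.1389, 0.0783]
contact_force: [-1.7, 0.5, 2.9]
```

```bash
python3 -m pendant '[[[0,0,0.07,0,0,0,-1]]]' | grep -E 't_force|pos'
python3 -m pendant '[[[0,0,0.07,0,0,0,-1]]]' | grep -E 't_force|pos'
```

```text
tool_pos: [0.499, -0.1389, 0.0777]
contact_force: [-3.2, 1.0, 6.0]
tool_pos: [0.499, -0.1389, 0.0775]
contact_force: [-4.0, 1.2, 10.3]
```

```bash
python3 -m pendant '[[[0,0,0.05,0,0,0,-1]]]' | grep -E 't_force|pos'
python3 strap.py
```

```text
tool_pos: [0.499, -0.1389, 0.0774]
contact_force: [-5.3, 1.2, 12.7]
[[-6.0, 74.0, 15.0], [-1.0, 73.0, 19.0], [4.0, 72.4, 18.0], [9.0, 72.2, 16.0], [14.0, 71.6, 15.0], [19.0, 70.8, 19.0], [24.0, 70.7, 16.0], [29.0, 70.5, 12.0]]
slope rad 0.0982662549391877 z at hinge 68.25870357095589
tcp -26.3 2.0 77.4 [-4.1  0.4 10.4] 16.875
```

Run:
```python
from strap import *
k=Q[(Q[:,0]<-42)&(Q[:,0]>-85)&(abs(Q[:,1])<22)&(Q[:,2]>35)&(Q[:,2]<120)]
for x in range(-80,-42,4):
    z=k[abs(k[:,0]-x)<2,2]; print(x,len(z),np.percentile(z,[5,50,80,98]).round(1) if len(z)>3 else '')
cv2.imwrite('pics/latch.png',cv2.resize(s['img'][170:250,195:285],(720,640),interpolation=cv2.INTER_CUBIC)[:600])
```

```text
[[-6.0, 74.2, 11.0], [-1.0, 73.2, 16.0], [4.0, 72.9, 14.0], [9.0, 72.2, 20.0], [14.0, 71.7, 18.0], [19.0, 70.6, 21.0], [24.0, 70.0, 14.0], [29.0, 69.5, 12.0]]
slope rad 0.13280110698150968 z at hinge 66.82782811531808
tcp -26.3 2.0 77.4 [-5.4  1.6 10.8] 16.925
-80 0 
-76 0 
-72 0 
-68 12 [54.8 81.9 83.5 84.2]
-64 48 [59.6 71.9 83.  85.5]
-60 19 [54.6 80.2 84.7 85.5]
-56 40 [55.1 81.4 85.6 87.6]
-52 44 [39.6 75.  81.6 84.4]
-48 61 [37.6 58.5 76.5 79.9]
-44 22 [57.2 73.4 77.3 79.1]
```

View pics/latch.png

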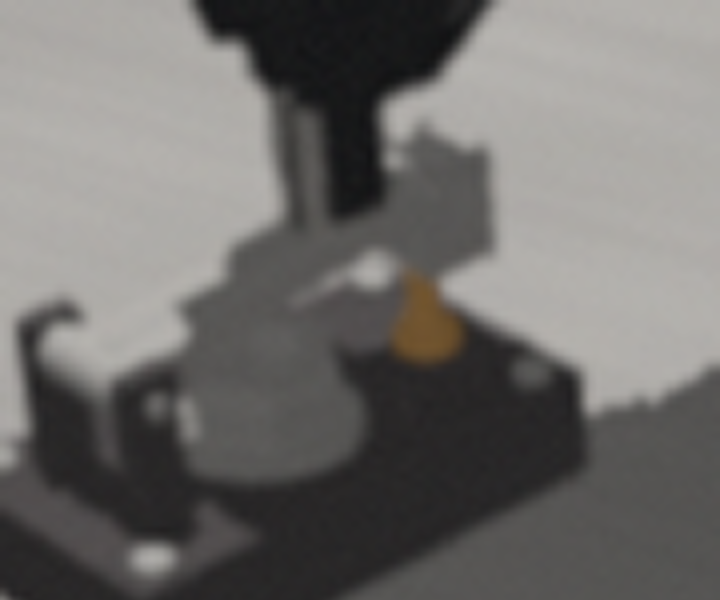

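The picture shows the bar end at (375,265) under the catch bracket at (430,190). The bracket reaches 85–87 mm, so the catch is set about 10 mm high. The hasp reads about 0.10 rad, latched against the stop, and the force rose, dropped near 85 mm, then rose steeply. Lifting off.

```bash
python3 -m pendant '[[[0,0,-0.2,0,0,0,-1],[0,0,-1,0,0,0,-1],[0,0,-4,0,0,0,-1],[0,0,-8,0,0,0,-1],[2,0,-12,0,0,0,-1]]]' | grep -E 't_force|pos'
python3 -m pendant '[[[5,0,-2,0,0,0,-1],[10,0,-2,0,0,0,-1],[15,0,-2,0,0,0,-1],[18,0,-2,0,0,0,-1],[18,0,-2,0,0,0,-1]]]' | grep -E 't_force|pos'
python3 - <<'E'
from strap import *
k=Q[(abs(Q[:,1]-2)<10)&(Q[:,2]>60)&(Q[:,2]<90)]
for x in range(-60,35,8):
    z=k[abs(k[:,0]-x)<2,2]; print(x,len(z),np.percentile(z,[50,90]).round(1) if len(z)>3 else '')
c=grab('top')
a=cv2.resize(s['img'][170:250,195:285],(450,400),interpolation=cv2.INTER_CUBIC); b=cv2.resize(c['img'][160:280,400:500],(333,400),interpolation=cv2.INTER_CUBIC)
cv2.imwrite('pics/done.png',np.hstack([a,b]))
E
```

```text
tool_pos: [0.4803, -0.1337, 0.1974]
contact_force: [0.3, -0.3, 0.3]
tool_pos: [0.3051, -0.0849, 0.2171]
contact_force: [0.4, -0.2, 1.0]
[[-6.0, 74.2, 20.0], [-1.0, 73.1, 20.0], [4.0, 72.5, 20.0], [9.0, 72.6, 12.0], [14.0, 71.7, 17.0], [19.0, 70.9, 14.0], [24.0, 70.3, 18.0], [29.0, 69.4, 10.0]]
slope rad 0.12676984789639797 z at hinge 67.12666018671808
tcp -226.3 2.3 217.0 [0.1 0.9 0.1] 18.225
-60 7 [78.7 85.9]
-52 26 [80.7 84.9]
-44 18 [78.  80.8]
-36 18 [77.1 78.9]
-28 10 [77.3 78.9]
-20 15 [76.1 77.2]
-12 11 [74.8 76.2]
-4 14 [73.6 75.4]
4 15 [72.4 73.2]
12 13 [72.2 73.7]
20 11 [70.6 72.1]
28 11 [69.4 71.5]
```

View pics/done.png

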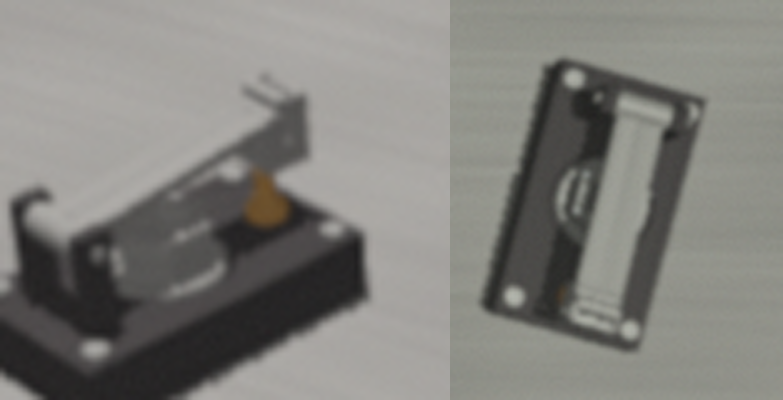

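Run:
```python
from h import *
s=load('scene')
for n,u,v in(('low prong',340,247),('low prong r',355,250),('mid L',338,215),('mid R',370,222),('top L',345,190),('top R',365,180),('plate TR',407,195),('plate BR',407,255),('orange top',362,272)):
    o,d=ray(s,175+(u-2)/5,150+(v-2)/5); o2=o-np.r_[B,0]
    out=[]
    for x in(-52,-56,-64):
        t=(x/1000-o2@EX)/(d@EX); p=o2+t*d; out.append((x,round(p@EY*1e3,1),round(p[2]*1e3,1)))
    print(n,out)
i=cv2.imread('pics/seat.png')
a=i[150:330,280:440]; b=cv2.resize(s['img'][180:216,231:263],(640,720),interpolation=cv2.INTER_CUBIC)
cv2.imwrite('pics/catch.png',np.hstack([cv2.resize(a,(400,450),interpolation=cv2.INTER_CUBIC),cv2.resize(b,(400,450))]))
```

```text
low prong [(-52, np.float64(-12.6), np.float64(56.3)), (-56, np.float64(-17.9), np.float64(52.5)), (-64, np.float64(-28.5), np.float64(44.8))]
low prong r [(-52, np.float64(-2.7), np.float64(58.8)), (-56, np.float64(-8.0), np.float64(55.0)), (-64, np.float64(-18.4), np.float64(47.4))]
mid L [(-52, np.float64(-12.1), np.float64(71.6)), (-56, np.float64(-17.4), np.float64(67.8)), (-64, np.float64(-28.0), np.float64(60.4))]
mid R [(-52, np.float64(8.6), np.float64(76.4)), (-56, np.float64(3.4), np.float64(72.8)), (-64, np.float64(-6.9), np.float64(65.4))]
top L [(-52, np.float64(-6.1), np.float64(85.5)), (-56, np.float64(-11.3), np.float64(81.9)), (-64, np.float64(-21.8), np.float64(74.7))]
top R [(-52, np.float64(7.5), np.float64(95.2)), (-56, np.float64(2.3), np.float64(91.7)), (-64, np.float64(-8.0), np.float64(84.6))]
plate TR [(-52, np.float64(33.3), np.float64(98.3)), (-56, np.float64(28.3), np.float64(94.8)), (-64, np.float64(18.4), np.float64(87.8))]
plate BR [(-52, np.float64(30.7), np.float64(70.1)), (-56, np.float64(25.7), np.float64(66.4)), (-64, np.float64(15.7), np.float64(58.9))]
orange top [(-52, np.float64(0.7), np.float64(49.8)), (-56, np.float64(-4.5), np.float64(46.0)), (-64, np.float64(-14.9), np.float64(38.2))]
```

View pics/catch.png

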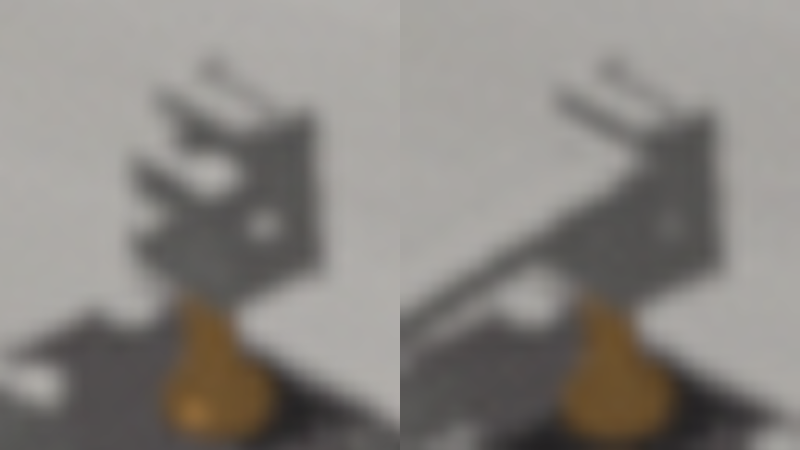

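The left half (before) shows the roller at about (200,120), 82 mm high, and the pin's top at about (165,180), 71 mm high. In the right half (now) the roller at (605,118) is still visible above the hasp end, so the bar is under the roller and on the pin. It is latched, matching the feel: click at about 85 mm, stop at 77.5 mm.

```bash
python3 -c "
from station import ticket; print(ticket.close_job())"
```

```text
the job is handed in; nothing more can be done
None
```

The job is handed in: the nut sits flat in the pocket and the hasp is latched, clicked past the roller and stopped at about 13 N, with the robot clear at about 18 s and the washers, hammer head and spanner never approached.

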